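# Move a row of specimen vials from the bench rack to the cold block, keeping their order

### The arm

A 6-joint arm with a two-finger parallel gripper is mounted at the origin on a cart in front of the work surface, level with it; the furniture and walls round the work are solid. World frame = base frame: x ahead of the robot, y to its left, z up, the work surface at z = 0. Lengths are in m, angles in rad, forces in N, time in s.
With the tool pointing down it reaches from about 0.375 to 0.9 m from the base axis. Payload 3.1 kg.
Tool frame: the origin (TCP) lies at the very end of the fingers, on their centre line; the grasp point (between the pads) lies 19 mm behind it (grip_depth is the distance from the TCP to the grasp point, in m); z points along the fingers, y is the line along which they close (so a half turn about z gives the same grasp; the last joint's range is limited). The gripper opens to 85 mm and grips with 20 to 120 N. Pads are 22 mm wide; open, the fingers measure 114 mm over their backs; the gripper's body (76 mm by 85 mm) begins 54 mm behind the grasp point. The pads swing forward as they close: fully open they stand 13 mm farther back than shut.
Start: joints at [-1.391, 0.527, 1.433, -0, 1.181, -0.178], TCP at [0.219, -0.585, 0.231] pointing down, gripper open.
Joint ranges: [-3.08, 3.08], [-0.75, 2.2], [0.22, 2.44], [-1.43, 4.57], [0, 2.65], [-2.85, 2.85]. Speed limits (rad/s): [2.79, 2.79, 3.14, 3.14, 3.14, 3.14].

### API

Orientations are given as a unit quaternion [x, y, z, w].
In Python, from station import * gives the robot as it stands.
- The arm moves only by the tool apply_moves, never from a script. Its argument "plan" is a list of rows, each a list of 7 numbers: the shift along the tool's x, y, z in m, then the turn, a rotation vector about the tool's x, y, z in rad, then the gripper command: -1 is fully open, 1 is shut, values between are in proportion. In form: [[dx, dy, dz, wx, wy, wz, jaw], ...]. A call has 1 to 8 rows; each row shifts and turns the commanded pose from where the row before left it, along the tool's axes as they then stand; what a row does not reach is not made up. A row lasts 1/8 s, in which the tool goes at most 62.5 mm and 10.7 degrees, less where a joint would pass 70% of its speed; a pose out of reach is approached as far as the arm can. A call is refused whole if a number of a shift passes 0.0625 or a number of a turn 0.188, either way. A call with a gripper value outside its range is refused whole. The fingers move at their own pace and stop on an object; "force" is the grip in N (left out, the last holds). Time passes only in rows, so rows that do not move let the fingers close. It gives the time, the measured TCP pose, the force, the opening and the grip force at its end, in the units of the state.
- sense(): the state, without advancing time (a new reading comes with each control period).
- snapshot(name): name is "side" or "top"; returns the picture (400x640x3 uint8, red, green, blue); there is no depth.
- calibration(name): a dict with "camera_matrix" (3x3 intrinsics, pixels), "R" (3x3) and "t" (3): a world point X has camera coordinates R X + t. Camera axes: x right, y down, z forward; pixel columns grow to the right and rows downward; lengths in m; the calibration is good to about 2 mm. A picture is of the moment at which its call begins. calibration takes no time and is no camera call.
- sign_off(): hands the job in; it is judged then, once.
The state is a dict: "t": time; "q": joint angles; "qd": joint speeds; "tau": joint torques, N m; "tcp_pos": TCP position; "tool_rot": TCP orientation; "force": force on the tool from outside, world axes, zero at the start; "ft_torque": the same for the moment, N m; "finger_gap": opening from 0.0 (shut) to 1.0 (fully open); "gripper_force": force on a finger pad.
Only numpy, scipy, OpenCV 4.12 (cv2) and the standard library are available. Lean on these libraries where they do the work, as an engineer would, in place of code of your own. Each camera call takes 0.05 s, during which the arm holds its last target. There are 200 camera calls.

### The job

Put the four specimen vials from the grey bench rack into the aluminium cold block to chill. They carry no labels and are known only by their place in the row, so keep the order: the vial next to the rack's slotted grip goes in the bore next to the block's handle, and so on down the row, one vial to a bore. Lower each upright to the bottom of its bore rather than dropping it in, tip none of them over, and leave the dropper bottle, petri dish and pen where they are.

Things in the scene. Friction and masses are not known exactly. Their poses are not given: they have to be found in the camera images.
- vial_1: glass specimen vial with white ribbed screw cap, 28 mm diameter over glass and cap alike, 97 mm tall, about 0.03 kg, standing upright; in the bench rack's row it is the one nearest the slotted grip (the fullest), and belongs in the cold block's place 1. Origin: centre of its underside, z up along the vial.
- vial_2: glass specimen vial with white ribbed screw cap, 28 mm diameter over glass and cap alike, 97 mm tall, about 0.03 kg, standing upright; in the bench rack's row it is the one second from the grip (second fullest, over half full), and belongs in the cold block's place 2. Origin: centre of its underside, z up along the vial.
- vial_3: glass specimen vial with white ribbed screw cap, 28 mm diameter over glass and cap alike, 97 mm tall, about 0.03 kg, standing upright; in the bench rack's row it is the one third from the grip (about a quarter full), and belongs in the cold block's place 3. Origin: centre of its underside, z up along the vial.
- vial_4: glass specimen vial with white ribbed screw cap, 28 mm diameter over glass and cap alike, 97 mm tall, about 0.03 kg, standing upright; in the bench rack's row it is the one farthest from the grip (only a little liquid at the bottom), and belongs in the cold block's place 4. Origin: centre of its underside, z up along the vial.
- bench_rack: grey plastic rack holding the vials at the start; fixed, 273x72 mm, top 53 mm above the bench. Origin: on the bench under the middle of the row; z up, x along the row to the end with the grip (top plate running out, with oblong hand slot). Four 38 mm holes at x = +81, +27, -27, -81 mm, y = 0; place 1 is next to the grip. Floor under the vials 9 mm above the bench.
- cold_block: aluminium block in a black tray 285x90 mm, empty; fixed. Origin: on the bench under the middle of the row; z up, x along the row to the end with the steel bow handle (x = 135 mm, 60 mm high). Four bores, 38 mm wide, 46 mm deep, mouths chamfered 3 mm, at x = +81, +27, -27, -81 mm, y = 0; place 1 is next to the handle. Block top 60 mm, bore floors 14 mm above the bench.
- dropper_bottle: bystander, to be left alone: small brown dropper bottle with a blue bulb, 38 mm diameter, 104 mm tall, loose at the back of the bench. Origin: centre of its underside.
- petri_1: bystander, to be left alone: petri dish with lid, 66 mm diameter, 16 mm high, loose at the back of the bench. Origin: centre of its underside.
- pen: bystander, to be left alone: blue pen, 146 mm long, 10 mm thick, lying loose near the front edge between the two racks. Origin: its middle, on the bench; its own y runs along it.
Mind the look-alikes: they are no part of the job. What is shaped like the vial_4 but green, purple or yellow is not meant.

How it is judged:
At the end, for the whole second after the job is handed in: Each vial stands in its own bore of the cold block in the order it had in the bench rack (grip end to handle end): its underside within 9 mm of the bore's axis along and across the row and less than 5 mm above the bore floor, upright within 0.12 rad, at rest (under 0.03 m/s) and released (x of vial_1 in the frame of cold_block between 0.072 and 0.09 m and y of vial_1 in the frame of cold_block between -0.009 and 0.009 m and z of each of vial_1, vial_2, vial_3, vial_4 in the frame of cold_block below 0.019 m and angle between each of vial_1, vial_2, vial_3, vial_4's own z axis and vertical below 0.12 rad and linear speed of each of vial_1, vial_2, vial_3, vial_4 below 0.03 m/s and x of vial_2 in the frame of cold_block between 0.018 and 0.036 m and y of vial_2 in the frame of cold_block between -0.009 and 0.009 m and x of vial_3 in the frame of cold_block between -0.036 and -0.018 m and y of vial_3 in the frame of cold_block between -0.009 and 0.009 m and x of vial_4 in the frame of cold_block between -0.09 and -0.072 m and y of vial_4 in the frame of cold_block between -0.009 and 0.009 m); the robot touches nothing.
It fails at once if a vial is tipped over (tilted more than 0.7 rad) (angle between any of vial_1, vial_2, vial_3, vial_4's own z axis and vertical above 0.7 rad).
It fails at once if a vial is dropped into a bore (faster than 0.65 m/s inside the cold block, a fall of about 2 cm) ((x of vial_1 in the frame of cold_block between -0.11 and 0.11 m and y of vial_1 in the frame of cold_block between -0.035 and 0.035 m and z of vial_1 in the frame of cold_block below 0.055 m and linear speed of vial_1 above 0.65 m/s) or (x of vial_2 in the frame of cold_block between -0.11 and 0.11 m and y of vial_2 in the frame of cold_block between -0.035 and 0.035 m and z of vial_2 in the frame of cold_block below 0.055 m and linear speed of vial_2 above 0.65 m/s) or (x of vial_3 in the frame of cold_block between -0.11 and 0.11 m and y of vial_3 in the frame of cold_block between -0.035 and 0.035 m and z of vial_3 in the frame of cold_block below 0.055 m and linear speed of vial_3 above 0.65 m/s) or (x of vial_4 in the frame of cold_block between -0.11 and 0.11 m and y of vial_4 in the frame of cold_block between -0.035 and 0.035 m and z of vial_4 in the frame of cold_block below 0.055 m and linear speed of vial_4 above 0.65 m/s)).
It fails at once if the dropper bottle is disturbed (moved more than 15 mm) (distance of dropper_bottle from where it was at the start of the episode above 0.015 m).
It fails at once if the petri dish is disturbed (moved more than 15 mm) (distance of petri_1 from where it was at the start of the episode above 0.015 m).
It fails at once if the pen is disturbed (moved more than 15 mm) (distance of pen from where it was at the start of the episode above 0.015 m).
It also fails if it takes over 102 s, if anything falls off the work surface, if the arm or the gripper's body presses on something with over 40 N, if the wrist force passes 120 N, or if a joint passes its speed limit or range.

## Working session

There is one attempt and no reset: what is moved stays moved. The work goes in short steps, Python scripts to look and compute and a tool call to move; the robot and the scene stay as the last step left them, time stands still between calls to the robot, and variables do not carry over. Pictures are saved under pics/ and viewed, at most 14 in all, crops included, and the job is handed in when it is done.

Besides the shell and the picture viewer there is one more tool, called after "Call:" as name(argument=value, ...), one argument or row to a line, values as JSON. apply_moves: Moves the arm, as the interface text tells. Its arguments: {"type":"object","properties":{"plan":{"type":"array"},"force":{"type":"number"}},"required":["plan"]}

```bash
mkdir -p pics; python3 - <<'E'
from station import *
import cv2
for n in("side","top"):
    im=snapshot(n); cv2.imwrite(f"pics/{n}0.png",im[:,:,::-1]); c=calibration(n); print(n,c)
s=sense();print(s)
E
```

```text
side {'camera_matrix': array([[491.63542503,   0.        , 321.26553327],
       [  0.        , 491.63542503, 196.72719507],
       [  0.        ,   0.        ,   1.        ]]), 'R': array([[ 0.99932904,  0.03632143, -0.00471473],
       [ 0.02042121, -0.65940874, -0.75150721],
       [-0.03040475,  0.7509067 , -0.65970803]]), 't': array([-0.56687907,  0.01915624,  1.2181119 ])}
top {'camera_matrix': array([[502.05971477,   0.        , 320.23864385],
       [  0.        , 502.05971477, 197.63791738],
       [  0.        ,   0.        ,   1.        ]]), 'R': array([[ 0.02687421, -0.99963153, -0.0038175 ],
       [-0.97851873, -0.02552538, -0.20457164],
       [ 0.20439882,  0.00923319, -0.97884415]]), 't': array([-0.01697867,  0.54527441,  1.15417244])}
{'t': 0.1, 'q': array([-1.39151282e+00,  5.28370062e-01,  1.43379794e+00,  3.83971075e-05,
        1.18137852e+00, -1.78493712e-01]), 'qd': array([-0.00036163, -0.00251524, -0.00299497, -0.0012499 , -0.00096593,
        0.00057333]), 'tau': array([-3.66614895e-04, -4.43303883e+01, -1.78586072e+01, -2.20536672e-04,
        3.87252570e-03,  1.98745238e-05]), 'tcp_pos': array([ 0.2187947 , -0.58476087,  0.23042583]), 'tool_rot': array([ 9.84042887e-01,  1.77928756e-01,  1.73682426e-05, -9.76939387e-04]), 'force': array([-0.40537116, -0.23294072, -0.11530304]), 'ft_torque': array([ 0.01614862,  0.02769374, -0.00736442]), 'gripper_force': 0.0, 'finger_gap': 0.9938263317361375}
```

View pics/side0.png

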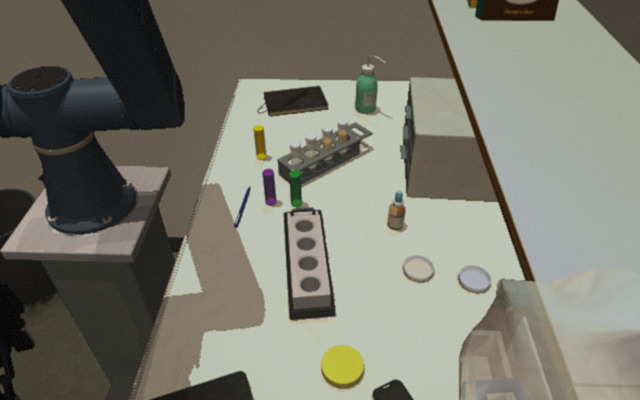

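View pics/top0.png

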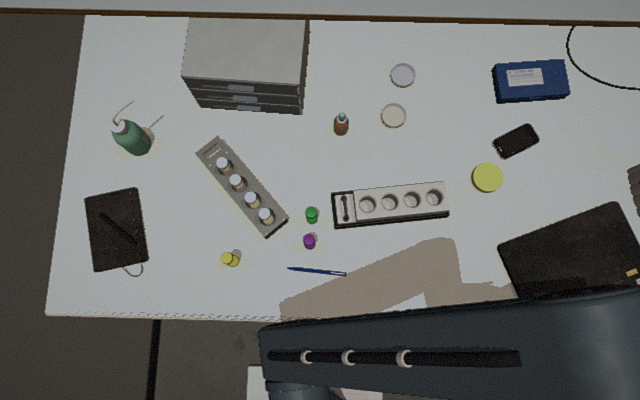

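The side view shows the rack at about (325,150) with its grip at (365,132), and the block with its handle at (302,212) and bores from (305,225) to (311,284). The top view has caps at (222,163), (236,181), (250,199), (265,216), with the grip at (213,148). Its bores are at (367,204), (389,202), (411,199), (433,197), with the handle at (343,207).

```bash
python3 - <<'E'
import cv2,numpy as np
t=cv2.imread("pics/top0.png");s=cv2.imread("pics/side0.png")
def crop(im,x,y,w,h,W,H): return cv2.resize(im[y:y+h,x:x+w],(W,H),interpolation=cv2.INTER_CUBIC)
a=crop(t,190,130,100,110,400,440);b=crop(s,275,115,100,70,400,280)
cv2.imwrite("pics/c1.png",np.hstack([a,np.vstack([b,np.zeros((160,400,3),np.uint8)])]))
a=crop(t,325,175,130,60,520,240);b=crop(s,280,200,60,120,240,480)
cv2.imwrite("pics/c2.png",np.hstack([np.vstack([a,np.zeros((240,520,3),np.uint8)]),b]))
E
```

```text
(no output)
```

View pics/c1.png

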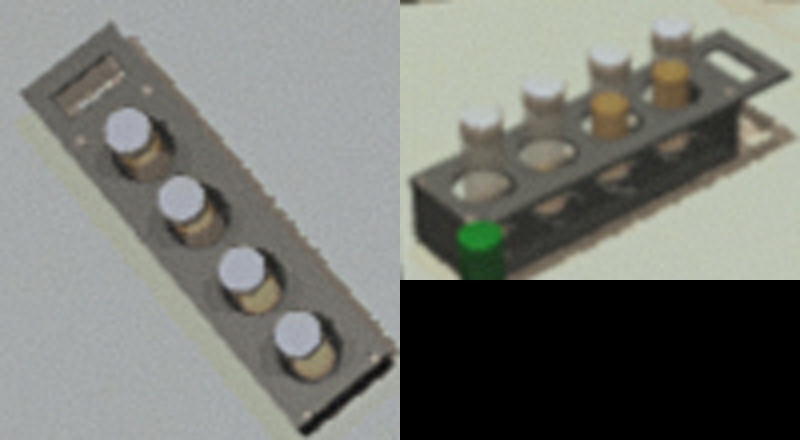

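View pics/c2.png

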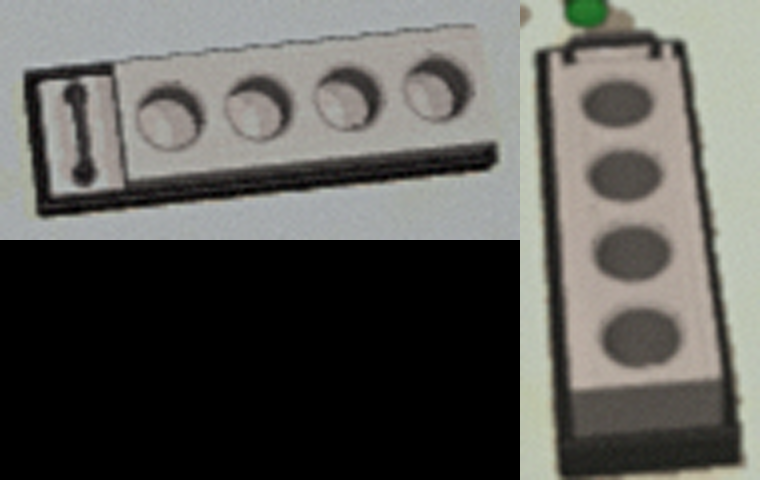

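Top crop: discs of the caps at (129,130), (182,199), (242,269), (298,333). Side crop: cap tops at (272,28), (210,54), (144,87), (81,117). The bore rims are at (170,118)…(437,89) in the top view and (98,103)…(121,338) in the side view. Next I triangulate them.

```bash
cat > h.py <<'E'
from station import *
import cv2,numpy as np
C={n:calibration(n) for n in("top","side")}
def P(n): c=C[n]; return c["camera_matrix"]@np.c_[c["R"],c["t"]]
def tri(a,b):
    X=cv2.triangulatePoints(P("top"),P("side"),np.array(a,float).T,np.array(b,float).T); return (X[:3]/X[3]).T
def atz(n,uv,z):
    c=C[n];d=np.linalg.inv(c["camera_matrix"])@np.c_[np.array(uv,float),np.ones(len(uv))].T
    d=(c["R"].T@d).T;o=-c["R"].T@c["t"]; return o+d*((z-o[2])/d[:,2])[:,None]
def proj(n,X):
    p=(P(n)@np.r_[X,1]);return p[:2]/p[2]
def fit(X):  # least-squares row pose from 4 points place1..4
    l=np.array([.081,.027,-.027,-.081]); c=X[:,:2].mean(0); a=(l[:,None]*X[:,:2]).sum(0)/(l**2).sum()
    th=np.arctan2(a[1],a[0]); u=np.array([np.cos(th),np.sin(th)]); return c,th,np.linalg.norm(a),c+l[:,None]*u
E
python3 - <<'E'
from h import *
np.set_printoptions(precision=4,suppress=True)
f=lambda L,o,k=4:[((x+.5)/k-.5+o[0],(y+.5)/k-.5+o[1]) for x,y in L]
vt=f([(129,130),(182,199),(242,269),(298,333)],(190,130));vs=f([(272,28),(210,54),(144,87),(81,117)],(275,115))
bt=f([(170,118),(258,108),(348,99),(437,89)],(325,175));bs=f([(98,103),(105,175),(112,253),(121,338)],(280,200))
for a,b,z in((vt,vs,.106),(bt,bs,.06)):
    for X in(tri(a,b),atz("top",a,z),atz("side",b,z)): print(X,*fit(X))
E
```

```text
[[0.6153 0.2305 0.1046]
 [0.5747 0.1967 0.1054]
 [0.534  0.1596 0.1043]
 [0.4968 0.1251 0.1046]] [0.5552 0.178 ] 0.7276259620172302 0.9832726168764294 [[0.6157 0.2319]
 [0.5754 0.1959]
 [0.535  0.16  ]
 [0.4947 0.1241]]
[[0.6142 0.23   0.106 ]
 [0.5734 0.1964 0.106 ]
 [0.5327 0.1591 0.106 ]
 [0.4961 0.1249 0.106 ]] [0.5541 0.1776] 0.7286595705968946 0.9810216175559262 [[0.6146 0.2315]
 [0.5743 0.1956]
 [0.534  0.1596]
 [0.4937 0.1236]]
[[0.616  0.2288 0.106 ]
 [0.5759 0.1966 0.106 ]
 [0.535  0.1576 0.106 ]
 [0.4974 0.1235 0.106 ]] [0.5561 0.1766] 0.7298281417962146 0.9856188689315024 [[0.6164 0.2306]
 [0.5762 0.1946]
 [0.5359 0.1586]
 [0.4957 0.1226]]
[[ 0.5332 -0.1153  0.0573]
 [ 0.5406 -0.1683  0.0566]
 [ 0.5474 -0.2224  0.0568]
 [ 0.555  -0.2761  0.0564]] [ 0.544  -0.1955] 1.7042277233833536 1.0023374188709762 [[ 0.5333 -0.1153]
 [ 0.5404 -0.1688]
 [ 0.5476 -0.2223]
 [ 0.5548 -0.2758]]
[[ 0.5318 -0.1153  0.06  ]
 [ 0.5393 -0.168   0.06  ]
 [ 0.5462 -0.222   0.06  ]
 [ 0.5538 -0.2754  0.06  ]] [ 0.5428 -0.1952] 1.7060866800281365 0.9985138275855134 [[ 0.5319 -0.1149]
 [ 0.5391 -0.1684]
 [ 0.5464 -0.2219]
 [ 0.5537 -0.2754]]
[[ 0.5344 -0.1177  0.06  ]
 [ 0.5414 -0.1713  0.06  ]
 [ 0.5482 -0.225   0.06  ]
 [ 0.5556 -0.2788  0.06  ]] [ 0.5449 -0.1982] 1.701290210614223 1.0032817746371396 [[ 0.5343 -0.1179]
 [ 0.5414 -0.1714]
 [ 0.5484 -0.225 ]
 [ 0.5554 -0.2785]]
```

Call:
apply_moves(
  plan=[
    [0,0,0,0,0,-0.185,-1],
    [0,0,0,0,0,-0.185,-1],
    [0.0465,-0.0191,0,0,0,0,-1],
    [0.0465,-0.0191,0,0,0,0,-1],
    [0.0465,-0.0191,0,0,0,0,-1],
    [0.0465,-0.0191,0,0,0,0,-1],
    [0.0465,-0.0191,0,0,0,0,-1],
    [0.0465,-0.0191,0,0,0,0,-1],
  ],
  force=30,
)

```text
t: 1.1
tcp_pos: [0.3513, -0.3126, 0.2311]
tool_rot: [0.935, 0.356, 0.0, -0.0]
force: [0.2, 0.0, 0.2]
finger_gap: 1.001
gripper_force: 0.0
```

Call:
apply_moves(
  plan=[
    [0.0465,-0.0191,0,0,0,0,-1],
    [0.0465,-0.0191,0,0,0,0,-1],
    [0.0465,-0.0191,0,0,0,0,-1],
    [0.0465,-0.0191,0,0,0,0,-1],
    [0.0465,-0.0191,0,0,0,0,-1],
    [0.0465,-0.0191,0,0,0,0,-1],
    [0.0465,-0.0191,0,0,0,0,-1],
    [0.0465,-0.0191,0,0,0,0,-1],
  ],
)

```text
t: 2.1
tcp_pos: [0.5274, 0.049, 0.231]
tool_rot: [0.934, 0.356, -0.0, -0.0]
force: [-0.3, -1.0, -0.1]
finger_gap: 1.001
gripper_force: 0.0
```

Call:
apply_moves(
  plan=[
    [0.0465,-0.0191,0,0,0,0,-1],
    [0.0465,-0.0191,0,0,0,0,-1],
    [0.0465,-0.0191,0,0,0,0,-1],
    [0.0465,-0.0191,0,0,0,0,-1],
    [0,0,0,0,0,0,-1],
    [0,0,0,0,0,0,-1],
  ],
)

```text
t: 2.85
tcp_pos: [0.6142, 0.2277, 0.2305]
tool_rot: [0.934, 0.356, -0.001, 0.0]
force: [-0.1, 0.1, 0.7]
finger_gap: 1.002
gripper_force: 0.0
```

```bash
cat >> h.py <<'E'
from scipy.spatial.transform import Rotation as Rot
V=np.array([[.6153,.2295],[.575,.1966],[.534,.159],[.4968,.1245]]); B=np.array([[.5332,-.116],[.5404,-.1692],[.5476,-.223],[.555,-.2765]])
def go(x,y,z,yaw):
    s=sense();R=Rot.from_quat(s["tool_rot"]).as_matrix();p=s["tcp_pos"]
    y0=np.arctan2(R[1,0],R[0,0]);dw=(y0-yaw+np.pi)%(2*np.pi)-np.pi
    X=np.array([np.cos(yaw),np.sin(yaw),0]);Y=np.array([X[1],-X[0],0]);d=np.array([x,y,z])-p
    print("t",s["t"],"p",p.round(4),"yaw",y0.round(3),"tilt",R[2,2].round(4),"wz",dw.round(3),"then shift",(d@X).round(4),(d@Y).round(4),(-d[2]).round(4),"gap",s["finger_gap"],"F",s["force"].round(1))
E
python3 - <<'E'
from h import *
go(*V[0],.069,.728)
for n in("side","top"):
    im=snapshot(n); cv2.imwrite(f"pics/{n}1.png",im[:,:,::-1])
    print(n,proj(n,[*V[0],.106]),proj(n,sense()["tcp_pos"]))
a=cv2.resize(cv2.imread("pics/side1.png")[60:200,250:400],None,fx=2.6,fy=2.6);b=cv2.resize(cv2.imread("pics/top1.png")[80:260,150:300],None,fx=2.6,fy=2.6)
m=np.zeros((480,790,3),np.uint8);m[:a.shape[0],:a.shape[1]]=a;m[:b.shape[0],395:395+b.shape[1]]=b;cv2.imwrite("pics/c3.png",m)
E
```

```text
t 2.85 p [0.6142 0.2277 0.2305] yaw 0.728 tilt -1.0 wz 0.0 then shift 0.002 -0.0006 0.1615 gap 1.0015962949186306 F [-0.1  0.1  0.7]
side [342.35538503 121.47070308] [343.11418626  79.05769268]
top [222.12631955 161.69704172] [211.76897576 145.83036127]
```

View pics/c3.png

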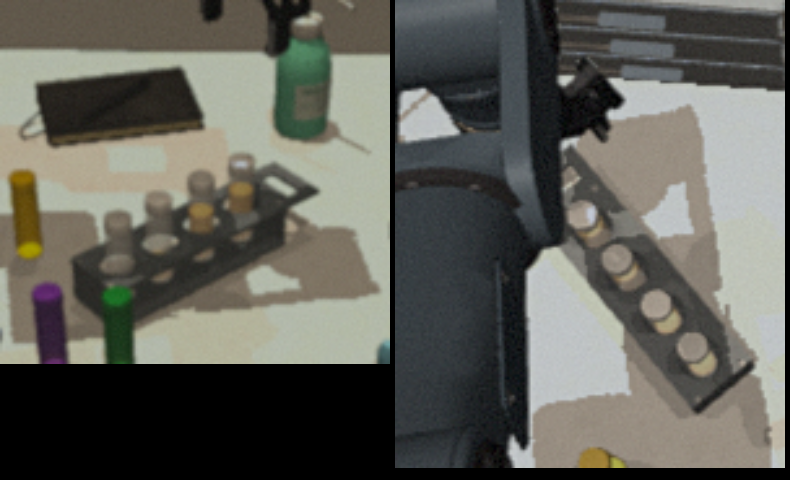

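The fingers (side crop, tips at about (210,15) and (277,50)) straddle vial 1's cap at (242,160), as predicted. I can descend and grip.

Call:
apply_moves(
  plan=[
    [0.002,-0.0005,0.045,0,0,0,-1],
    [0,0,0.045,0,0,0,-1],
    [0,0,0.0415,0,0,0,-1],
    [0,0,0.03,0,0,0,-1],
    [0,0,0,0,0,0,-0.2],
    [0,0,0,0,0,0,0.6],
    [0,0,0,0,0,0,1],
    [0,0,0,0,0,0,1],
  ],
  force=30,
)

```text
t: 3.95
tcp_pos: [0.6174, 0.23, 0.0716]
tool_rot: [0.935, 0.356, 0.002, 0.0]
force: [0.2, -0.1, 3.5]
finger_gap: 0.317
gripper_force: 32.5
```

Call:
apply_moves(
  plan=[
    [0,0,0,0,0,0,1],
    [0,0,0,0,0,0,1],
  ],
)

```text
t: 4.2
tcp_pos: [0.6174, 0.23, 0.0716]
tool_rot: [0.934, 0.356, 0.001, 0.0]
force: [-1.5, -0.3, 6.4]
finger_gap: 0.313
gripper_force: 32.6
```

```bash
python3 - <<'E'
from h import *
go(*V[0],.2,.728); s=sense();print(s["gripper_force"])
E
```

```text
t 4.2 p [0.6174 0.23   0.0716] yaw 0.728 tilt -1.0 wz 0.0 then shift -0.0019 -0.001 -0.1284 gap 0.31284201278081397 F [-1.5 -0.3  6.4]
32.63266324996948
```

Call:
apply_moves(
  plan=[
    [0,0,-0.03,0,0,0,1],
    [0,0,-0.05,0,0,0,1],
    [0,0,-0.05,0,0,0,1],
    [0,0,0,0,0,-0.163,1],
    [0,0,0,0,0,-0.163,1],
    [0,0,0,0,0,-0.163,1],
    [0,0,0,0,0,-0.163,1],
    [0,0,0,0,0,-0.163,1],
  ],
)

```text
t: 5.2
tcp_pos: [0.6159, 0.2299, 0.1997]
tool_rot: [0.715, 0.699, -0.0, -0.0]
force: [-0.4, 0.3, 0.9]
finger_gap: 0.323
gripper_force: 32.0
```

Call:
apply_moves(
  plan=[
    [0,0,0,0,0,-0.161,1],
    [-0.0473,-0.0182,0,0,0,0,1],
    [-0.0473,-0.0182,0,0,0,0,1],
    [-0.0473,-0.0182,0,0,0,0,1],
    [-0.0473,-0.0182,0,0,0,0,1],
    [-0.0473,-0.0182,0,0,0,0,1],
    [-0.0473,-0.0182,0,0,0,0,1],
    [-0.0473,-0.0182,0,0,0,0,1],
  ],
)

```text
t: 6.2
tcp_pos: [0.5333, -0.1166, 0.1999]
tool_rot: [0.658, 0.753, 0.0, 0.0]
force: [1.2, -0.2, 0.1]
finger_gap: 0.315
gripper_force: 32.0
```

Call:
apply_moves(
  plan=[
    [0,0,0.03,0,0,0,1],
    [0,0,0.03,0,0,0,1],
    [0,0,0,0,0,0,1],
  ],
)

```text
t: 6.58
tcp_pos: [0.532, -0.1146, 0.138]
tool_rot: [0.659, 0.752, -0.001, -0.003]
force: [0.2, -0.4, 0.0]
finger_gap: 0.319
gripper_force: 32.0
```

```bash
cat > look.py <<'E'
from h import *
import sys
k=int(sys.argv[1])
go(*B[k],.0766,1.704)
s=sense();p=s["tcp_pos"]
for n in("side","top"):
    im=snapshot(n); cv2.imwrite(f"pics/{n}v{k}.png",im[:,:,::-1]); print(n,"vial bottom proj",proj(n,p-[0,0,.0626]).round(1),"bore",proj(n,[*B[k],.06]).round(1))
a=cv2.resize(cv2.imread(f"pics/sidev{k}.png")[140:310,250:370],None,fx=3.3,fy=3.3);b=cv2.resize(cv2.imread(f"pics/topv{k}.png")[130:280,320:440],None,fx=3.3,fy=3.3)
m=np.zeros((562,795,3),np.uint8);m[:a.shape[0],:a.shape[1]]=a[:562];m[:b.shape[0],396:396+b.shape[1]]=b;cv2.imwrite(f"pics/l{k}.png",m)
E
python3 look.py 0
```

```text
t 6.575 p [ 0.532  -0.1146  0.138 ] yaw 1.703 tilt -1.0 wz -0.001 then shift -0.0015 0.001 0.0614 gap 0.31883460930068347 F [ 0.2 -0.4  0. ]
side vial bottom proj [302.9 219.3] bore [303.6 224.8]
top vial bottom proj [367.4 202.8] bore [367.4 203.6]
```

View pics/l0.png

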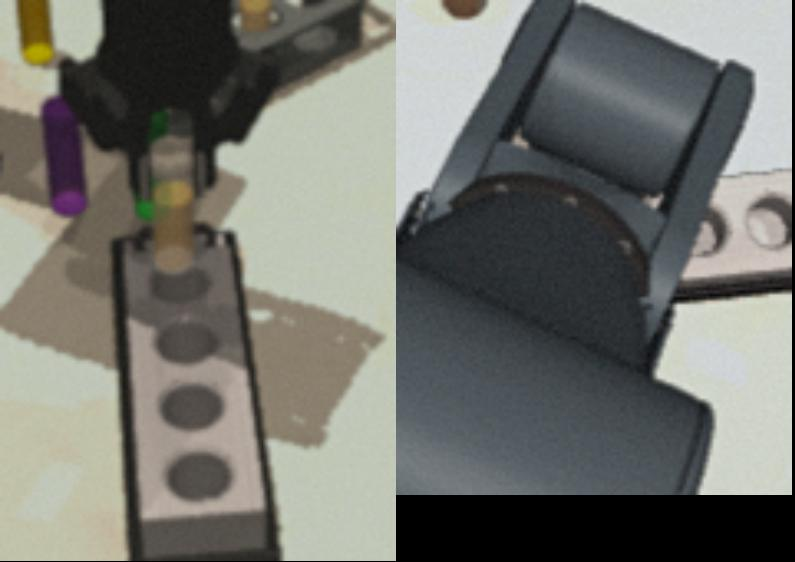

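The held vial's underside shows at about side pixel (302.4,218) and bore 1 at (304.3,225.6). It sits a few mm short towards −y and +x. I'll nudge it and lower gently with a force check.

Call:
apply_moves(
  plan=[
    [-0.0032,0.0018,0,0,0,0,1],
    [0,0,0.008,0,0,0,1],
    [0,0,0.008,0,0,0,1],
    [0,0,0.008,0,0,0,1],
    [0,0,0.006,0,0,0,1],
    [0,0,0,0,0,0,1],
  ],
)

```text
t: 7.42
tcp_pos: [0.5357, -0.118, 0.1091]
tool_rot: [0.659, 0.753, -0.0, -0.001]
force: [0.6, -0.5, -1.4]
finger_gap: 0.321
gripper_force: 32.0
```

```bash
python3 look.py 0; python3 - <<'E'
from h import *
print(sense()["ft_torque"])
E
```

```text
t 7.425 p [ 0.5357 -0.118   0.1091] yaw 1.704 tilt -1.0 wz -0.0 then shift 0.0023 -0.0022 0.0325 gap 0.3212128150867277 F [ 0.6 -0.5 -1.4]
side vial bottom proj [304.9 229.9] bore [303.6 224.8]
top vial bottom proj [367.8 203.7] bore [367.4 203.6]
[ 0.03922117 -0.00772397  0.01042848]
```

View pics/l0.png

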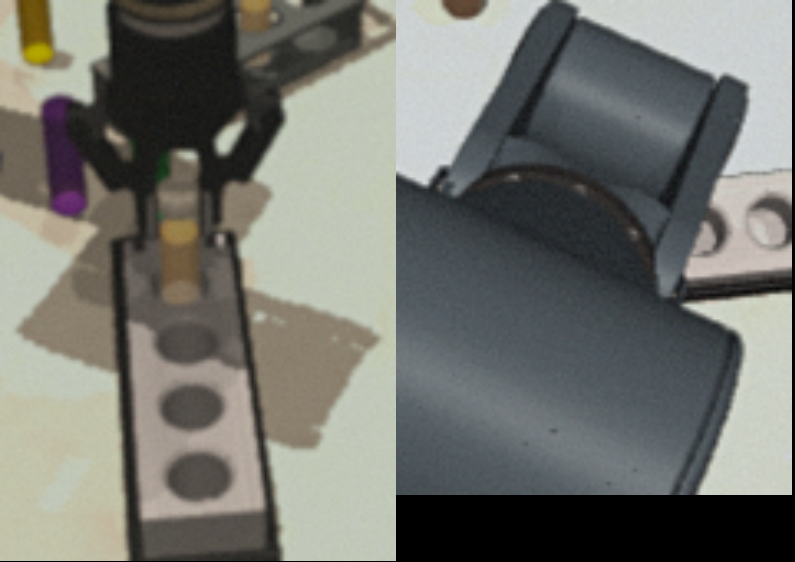

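Vial 1 (centre about x=180) is now inside bore 1, with no contact force. I'll lower it to the floor.

Call:
apply_moves(
  plan=[
    [0,0,0.01,0,0,0,1],
    [0,0,0.01,0,0,0,1],
    [0,0,0.006,0,0,0,1],
    [0,0,0.003,0,0,0,1],
    [0,0,0,0,0,0,1],
  ],
)

```text
t: 8.15
tcp_pos: [0.536, -0.1181, 0.0805]
tool_rot: [0.659, 0.753, -0.0, -0.0]
force: [-0.4, 0.3, -0.1]
finger_gap: 0.322
gripper_force: 32.1
```

Call:
apply_moves(
  plan=[
    [0,0,0.002,0,0,0,1],
    [0,0,0.0015,0,0,0,1],
    [0,0,0,0,0,0,1],
  ],
)

```text
t: 8.52
tcp_pos: [0.5361, -0.1182, 0.0773]
tool_rot: [0.659, 0.753, -0.0, -0.0]
force: [-0.3, -0.2, -1.7]
finger_gap: 0.317
gripper_force: 32.0
```

Call:
apply_moves(
  plan=[
    [0,0,0.0015,0,0,0,1],
    [0,0,0.0015,0,0,0,1],
    [0,0,0,0,0,0,1],
  ],
)

```text
t: 8.9
tcp_pos: [0.5364, -0.1184, 0.0765]
tool_rot: [0.658, 0.753, 0.0, 0.001]
force: [-3.0, 0.4, 15.2]
finger_gap: 0.317
gripper_force: 33.8
```

Contact came at TCP z = 0.0765, as expected, so vial 1 is on the floor. I'll release and retreat.

Call:
apply_moves(
  plan=[
    [0,0,-0.0015,0,0,0,0],
    [0,0,0,0,0,0,-0.5],
    [0,0,0,0,0,0,-1],
    [0,0,0,0,0,0,-1],
    [0,0,0,0,0,0,-1],
    [0,0,-0.03,0,0,0,-1],
    [0,0,-0.05,0,0,0,-1],
    [0,0,-0.05,0,0,0,-1],
  ],
)

```text
t: 9.9
tcp_pos: [0.5358, -0.1181, 0.2067]
tool_rot: [0.659, 0.753, -0.0, -0.001]
force: [0.3, -0.7, -0.9]
finger_gap: 0.999
gripper_force: 0.0
```

```bash
python3 - <<'E'
from h import *
go(*V[1],.069,.728)
im=snapshot("side")[:,:,::-1]; cv2.imwrite("pics/a1.png",cv2.resize(im[100:310,250:400],None,fx=2.8,fy=2.8))
E
```

```text
t 9.9 p [ 0.5358 -0.1181  0.2067] yaw 1.704 tilt -1.0 wz 0.976 then shift 0.2387 -0.2088 0.1377 gap 0.9991945771759523 F [ 0.3 -0.7 -0.9]
```

View pics/a1.png

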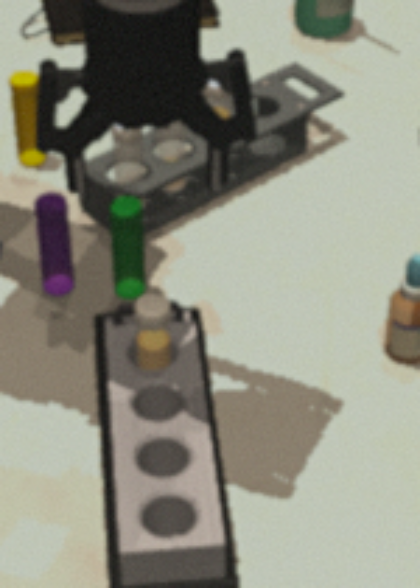

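Vial 1 stands upright in bore 1 (cap at about (152,305) in the crop). On to vial 2.

Call:
apply_moves(
  plan=[
    [0,0,0,0,0,0.163,-1],
    [0,0,0,0,0,0.163,-1],
    [0,0,0,0,0,0.163,-1],
    [0,0,0,0,0,0.163,-1],
    [0,0,0,0,0,0.163,-1],
    [0,0,0,0,0,0.161,-1],
    [0.0398,-0.0348,0,0,0,0,-1],
    [0.0398,-0.0348,0,0,0,0,-1],
  ],
)

```text
t: 10.95
tcp_pos: [0.5494, -0.0128, 0.2055]
tool_rot: [0.935, 0.355, 0.0, -0.0]
force: [-0.6, -1.1, -0.9]
finger_gap: 1.002
gripper_force: 0.0
```

Call:
apply_moves(
  plan=[
    [0.0398,-0.0348,0,0,0,0,-1],
    [0.0398,-0.0348,0,0,0,0,-1],
    [0.0398,-0.0348,0,0,0,0,-1],
    [0.0398,-0.0348,0,0,0,0,-1],
    [0,0,0.03,0,0,0,-1],
    [0,0,0,0,0,0,-1],
  ],
)

```text
t: 11.7
tcp_pos: [0.5732, 0.197, 0.1733]
tool_rot: [0.934, 0.357, -0.003, -0.001]
force: [-1.1, -0.2, 1.1]
finger_gap: 0.998
gripper_force: 0.0
```

```bash
python3 - <<'E'
from h import *
go(*V[1],.069,.728)
E
```

```text
t 11.7 p [0.5732 0.197  0.1733] yaw 0.729 tilt -1.0 wz 0.001 then shift 0.0011 0.0015 0.1043 gap 0.9984467855546673 F [-1.1 -0.2  1.1]
```

Call:
apply_moves(
  plan=[
    [0.001,0.001,0.04,0,0,0,-1],
    [0,0,0.035,0,0,0,-1],
    [0,0,0.028,0,0,0,-1],
    [0,0,0,0,0,0,0],
    [0,0,0,0,0,0,0.6],
    [0,0,0,0,0,0,1],
    [0,0,0,0,0,0,1],
    [0,0,0,0,0,0,1],
  ],
)

```text
t: 12.7
tcp_pos: [0.5782, 0.1967, 0.0745]
tool_rot: [0.934, 0.356, 0.002, 0.0]
force: [-0.6, -1.0, 6.8]
finger_gap: 0.316
gripper_force: 30.4
```

Call:
apply_moves(
  plan=[
    [0,0,0,0,0,0,1],
    [0,0,-0.03,0,0,0,1],
    [0,0,-0.05,0,0,0,1],
    [0,0,-0.05,0,0,0,1],
    [0,0,0,0,0,-0.163,1],
    [0,0,0,0,0,-0.163,1],
    [0,0,0,0,0,-0.163,1],
    [0,0,0,0,0,-0.163,1],
  ],
)

```text
t: 13.7
tcp_pos: [0.5766, 0.1965, 0.203]
tool_rot: [0.77, 0.639, -0.0, -0.0]
force: [-1.0, 0.1, -1.3]
finger_gap: 0.318
gripper_force: 30.0
```

Call:
apply_moves(
  plan=[
    [0,0,0,0,0,-0.163,1],
    [0,0,0,0,0,-0.161,1],
    [0,0,0,0,0,0,1],
  ],
)

```text
t: 14.08
tcp_pos: [0.5767, 0.1965, 0.2028]
tool_rot: [0.659, 0.752, -0.0, -0.0]
force: [0.7, 0.1, -1.1]
finger_gap: 0.318
gripper_force: 30.0
```

```bash
echo 'B=B+[.0026,-.002]' >>h.py; python3 - <<'E'
from h import *
go(*B[1],.0766,1.704)
E
```

```text
t 14.075 p [0.5767 0.1965 0.2028] yaw 1.702 tilt -1.0 wz -0.002 then shift -0.36 -0.0822 0.1262 gap 0.3183760239019725 F [ 0.7  0.1 -1.1]
```

Call:
apply_moves(
  plan=[
    [-0.045,-0.0103,0,0,0,0,1],
    [-0.045,-0.0103,0,0,0,0,1],
    [-0.045,-0.0103,0,0,0,0,1],
    [-0.045,-0.0103,0,0,0,0,1],
    [-0.045,-0.0103,0,0,0,0,1],
    [-0.045,-0.0103,0,0,0,0,1],
    [-0.045,-0.0103,0,0,0,0,1],
    [-0.045,-0.0103,0,0,0,0,1],
  ],
)

```text
t: 15.08
tcp_pos: [0.5427, -0.1727, 0.203]
tool_rot: [0.66, 0.752, 0.0, 0.0]
force: [-0.1, -0.1, -0.1]
finger_gap: 0.318
gripper_force: 30.1
```

Call:
apply_moves(
  plan=[
    [0,0,0.03,0,0,0,1],
    [0,0,0.028,0,0,0,1],
    [0,0,0,0,0,0,1],
    [0,0,0,0,0,0,1],
  ],
)

```text
t: 15.58
tcp_pos: [0.5436, -0.1714, 0.1456]
tool_rot: [0.659, 0.752, 0.0, 0.001]
force: [-0.5, -0.1, -0.1]
finger_gap: 0.318
gripper_force: 30.1
```

```bash
python3 look.py 1
```

```text
t 15.575 p [ 0.5436 -0.1714  0.1456] yaw 1.703 tilt -1.0 wz -0.001 then shift 0.0003 -0.0006 0.069 gap 0.3184465913631838 F [-0.5 -0.1 -0.1]
side vial bottom proj [306.7 235.8] bore [306.6 243.4]
top vial bottom proj [391.9 197.9] bore [390.5 200.2]
```

View pics/l1.png

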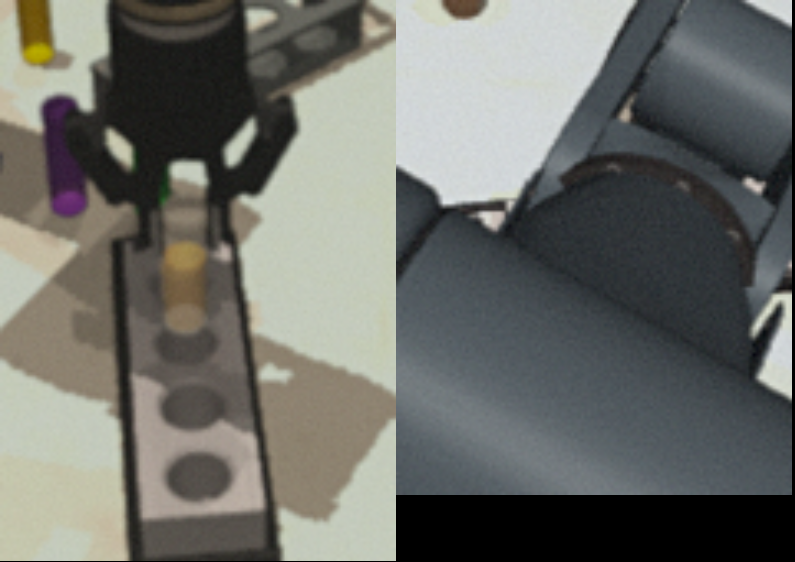

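The vial's underside is at crop (184,318) and bore 2 at (187,343), which matches the prediction. I'll lower it.

Call:
apply_moves(
  plan=[
    [0,0.001,0.01,0,0,0,1],
    [0,0,0.01,0,0,0,1],
    [0,0,0.01,0,0,0,1],
    [0,0,0.01,0,0,0,1],
    [0,0,0.01,0,0,0,1],
    [0,0,0.007,0,0,0,1],
    [0,0,0.003,0,0,0,1],
    [0,0,0,0,0,0,1],
  ],
)

```text
t: 16.68
tcp_pos: [0.544, -0.1711, 0.0847]
tool_rot: [0.659, 0.753, -0.0, -0.0]
force: [0.6, 0.0, -0.3]
finger_gap: 0.32
gripper_force: 30.1
```

Call:
apply_moves(
  plan=[
    [0,0,0.002,0,0,0,1],
    [0,0,0.002,0,0,0,1],
    [0,0,0.002,0,0,0,1],
    [0,0,0,0,0,0,1],
  ],
)

```text
t: 17.18
tcp_pos: [0.5442, -0.1713, 0.0796]
tool_rot: [0.659, 0.753, -0.0, 0.0]
force: [-0.6, -1.1, 3.7]
finger_gap: 0.32
gripper_force: 30.8
```

Call:
apply_moves(
  plan=[
    [0,0,0,0,0,0,0],
    [0,0,0,0,0,0,-0.5],
    [0,0,0,0,0,0,-1],
    [0,0,0,0,0,0,-1],
    [0,0,0,0,0,0,-1],
    [0,0,-0.03,0,0,0,-1],
    [0,0,-0.05,0,0,0,-1],
    [0,0,-0.045,0,0,0,-1],
  ],
)

```text
t: 18.18
tcp_pos: [0.5439, -0.1711, 0.2051]
tool_rot: [0.659, 0.753, -0.0, -0.0]
force: [0.4, 0.5, -0.5]
finger_gap: 1.001
gripper_force: 0.0
```

Call:
apply_moves(
  plan=[
    [0,0,0,0,0,0.163,-1],
    [0,0,0,0,0,0.163,-1],
    [0,0,0,0,0,0.163,-1],
    [0,0,0,0,0,0.163,-1],
    [0,0,0,0,0,0.163,-1],
    [0,0,0,0,0,0.161,-1],
  ],
)

```text
t: 18.92
tcp_pos: [0.5438, -0.171, 0.2037]
tool_rot: [0.935, 0.353, -0.0, -0.0]
force: [0.1, 0.9, 0.2]
finger_gap: 1.001
gripper_force: 0.0
```

```bash
python3 - <<'E'
from h import *
go(*V[2],.0715,.728)
im=snapshot("side")[:,:,::-1]; cv2.imwrite("pics/a2.png",cv2.resize(im[100:310,250:400],None,fx=2.8,fy=2.8))
E
```

```text
t 18.925 p [ 0.5438 -0.171   0.2037] yaw 0.722 tilt -1.0 wz -0.006 then shift 0.2123 -0.2529 0.1322 gap 1.00136317703624 F [0.1 0.9 0.2]
```

View pics/a2.png

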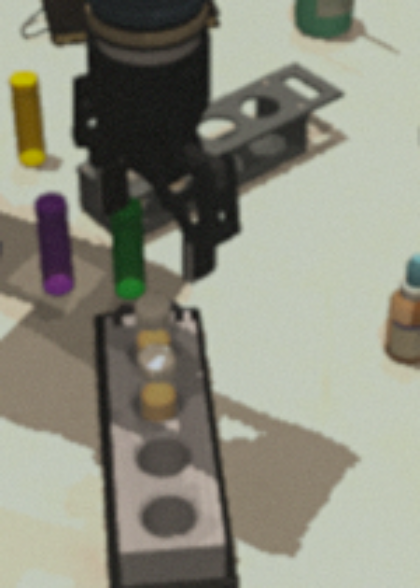

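Vials 1 and 2 stand in bores 1 and 2 (caps at (152,305) and (156,355) in the crop). Vial 3 is next.

Call:
apply_moves(
  plan=[
    [0.0354,-0.0421,0,0,0,-0.003,-1],
    [0.0354,-0.0421,0,0,0,0,-1],
    [0.0354,-0.0421,0,0,0,0,-1],
    [0.0354,-0.0421,0,0,0,0,-1],
    [0.0354,-0.0421,0,0,0,0,-1],
    [0.0353,-0.0424,0,0,0,0,-1],
    [0,0,0.03,0,0,0,-1],
    [0,0,0,0,0,0,-1],
  ],
)

```text
t: 19.98
tcp_pos: [0.5314, 0.1595, 0.1721]
tool_rot: [0.933, 0.359, -0.003, -0.001]
force: [-0.3, 0.8, 0.2]
finger_gap: 0.997
gripper_force: 0.0
```

```bash
python3 - <<'E'
from h import *
go(*V[2],.0715,.728)
E
```

```text
t 19.975 p [0.5314 0.1595 0.1721] yaw 0.734 tilt -1.0 wz 0.006 then shift 0.0016 0.0021 0.1006 gap 0.9967159691709516 F [-0.3  0.8  0.2]
```

Call:
apply_moves(
  plan=[
    [0.001,0.001,0.04,0,0,0,-1],
    [0,0,0.035,0,0,0,-1],
    [0,0,0.0255,0,0,0,-1],
    [0,0,0,0,0,0,0],
    [0,0,0,0,0,0,0.6],
    [0,0,0,0,0,0,1],
    [0,0,0,0,0,0,1],
    [0,0,0,0,0,0,1],
  ],
)

```text
t: 20.98
tcp_pos: [0.536, 0.1589, 0.0748]
tool_rot: [0.934, 0.357, 0.001, 0.001]
force: [-0.0, -0.3, 6.3]
finger_gap: 0.319
gripper_force: 30.3
```

Call:
apply_moves(
  plan=[
    [0,0,0,0,0,0,1],
    [0,0,-0.03,0,0,0,1],
    [0,0,-0.05,0,0,0,1],
    [0,0,-0.05,0,0,0,1],
    [0,0,0,0,0,-0.163,1],
    [0,0,0,0,0,-0.163,1],
    [0,0,0,0,0,-0.163,1],
    [0,0,0,0,0,-0.163,1],
  ],
)

```text
t: 21.98
tcp_pos: [0.5345, 0.1589, 0.2035]
tool_rot: [0.769, 0.64, -0.0, -0.0]
force: [0.0, -0.1, -0.3]
finger_gap: 0.314
gripper_force: 29.8
```

Call:
apply_moves(
  plan=[
    [0,0,0,0,0,-0.163,1],
    [0,0,0,0,0,-0.161,1],
    [0,0,0,0,0,0,1],
  ],
)

```text
t: 22.35
tcp_pos: [0.5346, 0.1589, 0.2034]
tool_rot: [0.658, 0.753, -0.0, -0.0]
force: [-0.4, -0.2, 0.2]
finger_gap: 0.319
gripper_force: 29.9
```

```bash
python3 - <<'E'
from h import *
go(*B[2],.0766,1.704)
E
```

```text
t 22.35 p [0.5346 0.1589 0.2034] yaw 1.705 tilt -1.0 wz 0.001 then shift -0.3826 -0.0355 0.1268 gap 0.3186212868972113 F [-0.4 -0.2  0.2]
```

Call:
apply_moves(
  plan=[
    [-0.0478,-0.0044,0,0,0,0,1],
    [-0.0478,-0.0044,0,0,0,0,1],
    [-0.0478,-0.0044,0,0,0,0,1],
    [-0.0478,-0.0044,0,0,0,0,1],
    [-0.0478,-0.0044,0,0,0,0,1],
    [-0.0478,-0.0044,0,0,0,0,1],
    [-0.0478,-0.0044,0,0,0,0,1],
    [-0.0478,-0.0044,0,0,0,0,1],
  ],
)

```text
t: 23.35
tcp_pos: [0.5517, -0.2263, 0.2034]
tool_rot: [0.659, 0.752, 0.0, 0.0]
force: [0.7, -0.4, -0.4]
finger_gap: 0.321
gripper_force: 29.9
```

Call:
apply_moves(
  plan=[
    [0,0,0.03,0,0,0,1],
    [0,0,0.028,0,0,0,1],
    [0,0,0,0,0,0,1],
    [0,0,0,0,0,0,1],
  ],
)

```text
t: 23.85
tcp_pos: [0.5524, -0.225, 0.1461]
tool_rot: [0.658, 0.753, 0.0, 0.001]
force: [1.0, 0.3, -1.3]
finger_gap: 0.32
gripper_force: 29.9
```

```bash
python3 look.py 2
```

```text
t 23.85 p [ 0.5524 -0.225   0.1461] yaw 1.706 tilt -1.0 wz 0.002 then shift 0.0003 -0.0022 0.0695 gap 0.3200504417704747 F [ 1.   0.3 -1.3]
side vial bottom proj [309.5 255.1] bore [308.6 262.9]
top vial bottom proj [414.6 194.8] bore [412.9 197.8]
```

View pics/l2.png

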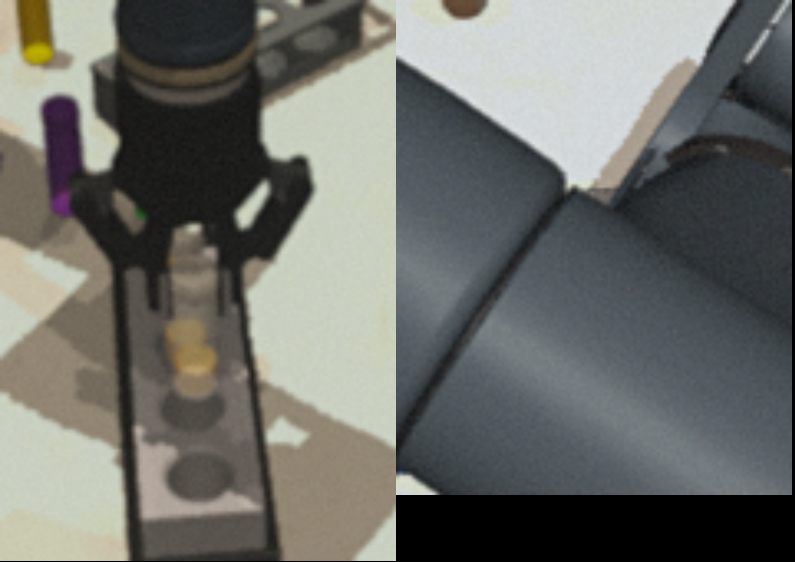

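Vial 3's underside is at crop (195,383) and bore 3 at (192,409). It needs −1.5 mm across, then it can go down.

Call:
apply_moves(
  plan=[
    [0,-0.0015,0.01,0,0,0,1],
    [0,0,0.01,0,0,0,1],
    [0,0,0.01,0,0,0,1],
    [0,0,0.01,0,0,0,1],
    [0,0,0.01,0,0,0,1],
    [0,0,0.007,0,0,0,1],
    [0,0,0.003,0,0,0,1],
    [0,0,0,0,0,0,1],
  ],
)

```text
t: 24.95
tcp_pos: [0.5504, -0.2251, 0.0852]
tool_rot: [0.657, 0.753, -0.0, -0.0]
force: [0.2, -0.5, -1.0]
finger_gap: 0.313
gripper_force: 29.9
```

Call:
apply_moves(
  plan=[
    [0,0,0.002,0,0,0,1],
    [0,0,0.002,0,0,0,1],
    [0,0,0.002,0,0,0,1],
    [0,0,0,0,0,0,1],
  ],
)

```text
t: 25.45
tcp_pos: [0.5505, -0.2252, 0.0799]
tool_rot: [0.657, 0.754, 0.0, 0.0]
force: [-1.0, 0.3, 3.4]
finger_gap: 0.321
gripper_force: 30.4
```

Contact on the floor. I'll release and go for vial 4.

Call:
apply_moves(
  plan=[
    [0,0,0,0,0,0,0],
    [0,0,0,0,0,0,-0.5],
    [0,0,0,0,0,0,-1],
    [0,0,0,0,0,0,-1],
    [0,0,0,0,0,0,-1],
    [0,0,-0.03,0,0,0,-1],
    [0,0,-0.05,0,0,0,-1],
    [0,0,-0.045,0,0,0,-1],
  ],
)

```text
t: 26.45
tcp_pos: [0.5503, -0.225, 0.2056]
tool_rot: [0.657, 0.753, 0.0, -0.0]
force: [0.8, -0.5, -0.3]
finger_gap: 1.002
gripper_force: 0.0
```

Call:
apply_moves(
  plan=[
    [0,0,0,0,0,0.163,-1],
    [0,0,0,0,0,0.163,-1],
    [0,0,0,0,0,0.163,-1],
    [0,0,0,0,0,0.163,-1],
    [0,0,0,0,0,0.163,-1],
    [0,0,0,0,0,0.161,-1],
    [0,0,0,0,0,0,-1],
  ],
)

```text
t: 27.32
tcp_pos: [0.5502, -0.225, 0.2043]
tool_rot: [0.934, 0.358, -0.0, -0.0]
force: [-0.1, 0.1, 0.9]
finger_gap: 0.998
gripper_force: 0.0
```

```bash
python3 - <<'E'
from h import *
go(*V[3],.0715,.728)
E
```

```text
t 27.325 p [ 0.5502 -0.225   0.2043] yaw 0.733 tilt -1.0 wz 0.005 then shift 0.1926 -0.2964 0.1328 gap 0.9978151024252035 F [-0.1  0.1  0.9]
```

Call:
apply_moves(
  plan=[
    [0.0275,-0.0423,0,0,0,0.005,-1],
    [0.0275,-0.0423,0,0,0,0,-1],
    [0.0275,-0.0423,0,0,0,0,-1],
    [0.0275,-0.0423,0,0,0,0,-1],
    [0.0275,-0.0423,0,0,0,0,-1],
    [0.0275,-0.0423,0,0,0,0,-1],
    [0.0275,-0.0423,0.0,0,0,0,-1],
    [0,0,0.03,0,0,0,-1],
  ],
)

```text
t: 28.32
tcp_pos: [0.4985, 0.1276, 0.176]
tool_rot: [0.933, 0.359, 0.003, 0.001]
force: [0.1, -0.2, -0.6]
finger_gap: 0.995
gripper_force: 0.0
```

Call:
apply_moves(
  plan=[
    [0,0,0,0,0,0,-1],
    [0,0,0,0,0,0,-1],
  ],
)

```text
t: 28.58
tcp_pos: [0.4981, 0.1238, 0.1748]
tool_rot: [0.935, 0.355, 0.0, 0.0]
force: [0.1, -0.1, 0.2]
finger_gap: 1.0
gripper_force: 0.0
```

```bash
python3 - <<'E'
from h import *
go(*V[3],.0715,.728)
E
```

```text
t 28.575 p [0.4981 0.1238 0.1748] yaw 0.726 tilt -1.0 wz -0.002 then shift -0.0005 -0.0014 0.1033 gap 1.0000836986811472 F [ 0.1 -0.1  0.2]
```

Call:
apply_moves(
  plan=[
    [0,-0.001,0.04,0,0,0,-1],
    [0,0,0.035,0,0,0,-1],
    [0,0,0.028,0,0,0,-1],
    [0,0,0,0,0,0,0],
    [0,0,0,0,0,0,0.6],
    [0,0,0,0,0,0,1],
    [0,0,0,0,0,0,1],
    [0,0,0,0,0,0,1],
  ],
)

```text
t: 29.58
tcp_pos: [0.4981, 0.1249, 0.0727]
tool_rot: [0.935, 0.355, 0.002, 0.001]
force: [-0.5, 0.1, 6.7]
finger_gap: 0.322
gripper_force: 30.6
```

Call:
apply_moves(
  plan=[
    [0,0,0,0,0,0,1],
    [0,0,-0.03,0,0,0,1],
    [0,0,-0.05,0,0,0,1],
    [0,0,-0.05,0,0,0,1],
    [0,0,0,0,0,-0.163,1],
    [0,0,0,0,0,-0.163,1],
    [0,0,0,0,0,-0.163,1],
    [0,0,0,0,0,-0.163,1],
  ],
)

```text
t: 30.58
tcp_pos: [0.4965, 0.125, 0.2016]
tool_rot: [0.77, 0.638, 0.0, 0.0]
force: [-0.7, 0.5, -0.3]
finger_gap: 0.321
gripper_force: 30.1
```

Call:
apply_moves(
  plan=[
    [0,0,0,0,0,-0.163,1],
    [0,0,0,0,0,-0.161,1],
    [0,0,0,0,0,0,1],
  ],
)

```text
t: 30.95
tcp_pos: [0.4967, 0.125, 0.2015]
tool_rot: [0.66, 0.751, 0.0, 0.0]
force: [0.6, 0.3, 0.1]
finger_gap: 0.318
gripper_force: 30.1
```

```bash
python3 - <<'E'
from h import *
go(*B[3],.0766,1.704)
E
```

```text
t 30.95 p [0.4967 0.125  0.2015] yaw 1.7 tilt -1.0 wz -0.004 then shift -0.408 0.0068 0.1249 gap 0.31754045368854167 F [0.6 0.3 0.1]
```

Call:
apply_moves(
  plan=[
    [-0.051,0.0008,0,0,0,-0.004,1],
    [-0.051,0.0008,0,0,0,0,1],
    [-0.051,0.0008,0,0,0,0,1],
    [-0.051,0.0008,0,0,0,0,1],
    [-0.051,0.0008,0,0,0,0,1],
    [-0.051,0.0008,0,0,0,0,1],
    [-0.051,0.0008,0,0,0,0,1],
    [-0.051,0.0008,0,0,0,0,1],
  ],
)

```text
t: 31.95
tcp_pos: [0.5579, -0.2801, 0.2014]
tool_rot: [0.659, 0.752, 0.0, -0.0]
force: [0.2, 0.0, -0.7]
finger_gap: 0.318
gripper_force: 30.1
```

Call:
apply_moves(
  plan=[
    [0,0,0.03,0,0,0,1],
    [0,0,0.028,0,0,0,1],
    [0,0,0,0,0,0,1],
    [0,0,0,0,0,0,1],
  ],
)

```text
t: 32.45
tcp_pos: [0.5585, -0.2787, 0.1442]
tool_rot: [0.658, 0.753, 0.0, 0.001]
force: [-0.7, -0.7, 0.0]
finger_gap: 0.316
gripper_force: 30.1
```

```bash
python3 look.py 3
```

```text
t 32.45 p [ 0.5585 -0.2787  0.1442] yaw 1.705 tilt -1.0 wz 0.001 then shift 0.0004 -0.0009 0.0676 gap 0.3157652794421187 F [-0.7 -0.7  0. ]
side vial bottom proj [311.2 276.9] bore [310.9 284. ]
top vial bottom proj [437.2 193.1] bore [435.1 195.3]
```

View pics/l3.png

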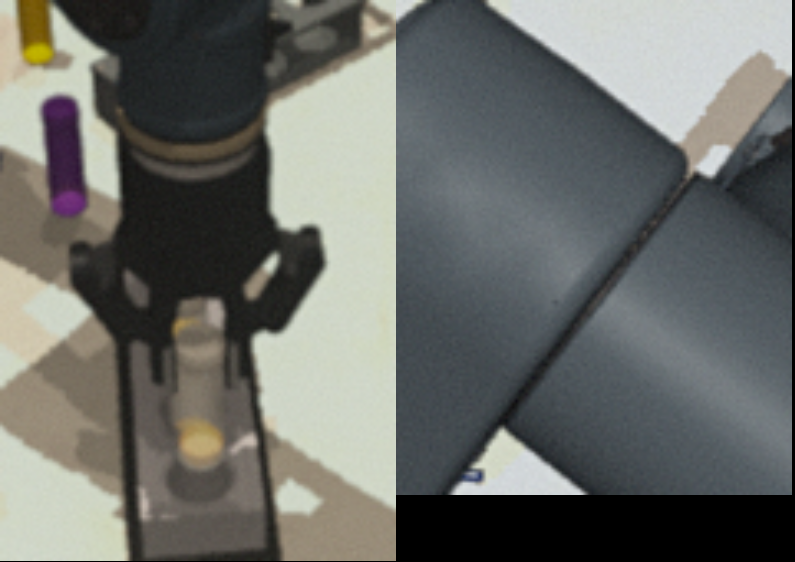

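Vial 4's underside is at crop (201,454) and bore 4 at (200,478), so they are aligned. I'll lower it.

Call:
apply_moves(
  plan=[
    [0,0,0.01,0,0,0,1],
    [0,0,0.01,0,0,0,1],
    [0,0,0.01,0,0,0,1],
    [0,0,0.01,0,0,0,1],
    [0,0,0.01,0,0,0,1],
    [0,0,0.007,0,0,0,1],
    [0,0,0.003,0,0,0,1],
    [0,0,0,0,0,0,1],
  ],
)

```text
t: 33.55
tcp_pos: [0.558, -0.2786, 0.0832]
tool_rot: [0.658, 0.753, 0.0, -0.0]
force: [-0.6, 0.2, 0.7]
finger_gap: 0.317
gripper_force: 30.1
```

Call:
apply_moves(
  plan=[
    [0,0,0.002,0,0,0,1],
    [0,0,0.002,0,0,0,1],
    [0,0,0.002,0,0,0,1],
    [0,0,0,0,0,0,1],
  ],
)

```text
t: 34.05
tcp_pos: [0.5581, -0.2787, 0.0778]
tool_rot: [0.658, 0.753, -0.0, 0.0]
force: [-0.1, 0.6, 2.9]
finger_gap: 0.318
gripper_force: 30.6
```

Floor contact again. I'll release, retreat and check.

Call:
apply_moves(
  plan=[
    [0,0,0,0,0,0,0],
    [0,0,0,0,0,0,-0.5],
    [0,0,0,0,0,0,-1],
    [0,0,0,0,0,0,-1],
    [0,0,0,0,0,0,-1],
    [0,0,-0.03,0,0,0,-1],
    [0,0,-0.05,0,0,0,-1],
    [0,0,-0.05,0,0,0,-1],
  ],
)

```text
t: 35.05
tcp_pos: [0.5577, -0.2784, 0.2083]
tool_rot: [0.658, 0.753, -0.0, -0.001]
force: [0.2, 0.2, -0.2]
finger_gap: 1.001
gripper_force: 0.0
```

Call:
apply_moves(
  plan=[
    [-0.05,0,-0.01,0,0,0,-1],
    [-0.05,0,0,0,0,0,-1],
    [-0.05,0,0,0,0,0,-1],
    [-0.05,0,0,0,0,0,-1],
    [0,0,0,0,0,0,-1],
    [0,0,0,0,0,0,-1],
  ],
)

```text
t: 35.8
tcp_pos: [0.5844, -0.476, 0.2166]
tool_rot: [0.658, 0.753, 0.0, -0.001]
force: [-0.0, 0.6, 0.1]
finger_gap: 0.999
gripper_force: 0.0
```

```bash
python3 - <<'E'
from h import *
a=cv2.resize(snapshot("side")[100:310,250:360],None,fx=2.7,fy=2.7);b=cv2.resize(snapshot("top")[130:280,280:460],None,fx=2.7,fy=2.7)
m=np.zeros((567,790,3),np.uint8);m[:a.shape[0],:a.shape[1]]=a;m[:b.shape[0],300:300+b.shape[1]]=b;cv2.imwrite("pics/fin.png",m[:,:,::-1])
u=(B[0]-B[3])/.162
for n in("side","top"): print(n,[proj(n,[*p,.111]).round(1) for p in B])
E
```

```text
side [array([304.1, 208.3]), array([306. , 226.1]), array([308.1, 245.6]), array([310.4, 266.7])]
top [array([370.3, 198.2]), array([393.4, 195.7]), array([416.8, 193.3]), array([440. , 190.7])]
```

View pics/fin.png

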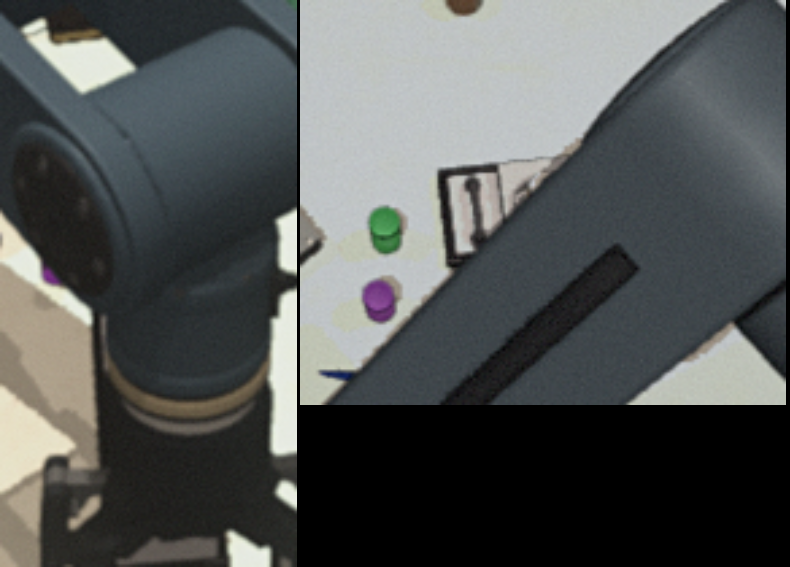

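The arm hides the block here, so I'll move it aside to the left for the check.

Call:
apply_moves(
  plan=[
    [0.06,0,-0.02,0,0,0,-1],
    [0.06,0,0,0,0,0,-1],
    [0.06,0,0,0,0,0,-1],
    [0.06,0,0,0,0,0,-1],
    [0.06,0,0,0,0,0,-1],
    [0.06,0,0,0,0,0,-1],
    [0.06,0,0,0,0,0,-1],
    [0.06,0,0,0,0,0,-1],
  ],
)

```text
t: 36.9
tcp_pos: [0.5191, 0.0013, 0.2377]
tool_rot: [0.657, 0.754, 0.0, 0.0]
force: [1.0, 0.9, 0.4]
finger_gap: 0.997
gripper_force: 0.0
```

Call:
apply_moves(
  plan=[
    [0.06,0,0,0,0,0,-1],
    [0.06,0,0,0,0,0,-1],
    [0,0,0,0,0,0,-1],
    [0,0,0,0,0,0,-1],
  ],
)

```text
t: 37.4
tcp_pos: [0.5037, 0.1177, 0.2375]
tool_rot: [0.657, 0.754, 0.0, 0.0]
force: [0.1, 0.3, -0.3]
finger_gap: 0.999
gripper_force: 0.0
```

```bash
python3 - <<'E'
from h import *
a=cv2.resize(snapshot("side")[100:310,250:360],None,fx=2.7,fy=2.7);b=cv2.resize(snapshot("top")[130:280,280:460],None,fx=2.7,fy=2.7)
m=np.zeros((567,790,3),np.uint8);m[:a.shape[0],:a.shape[1]]=a;m[:b.shape[0],300:300+b.shape[1]]=b;cv2.imwrite("pics/fin2.png",m[:,:,::-1])
E
```

```text
(no output)
```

View pics/fin2.png

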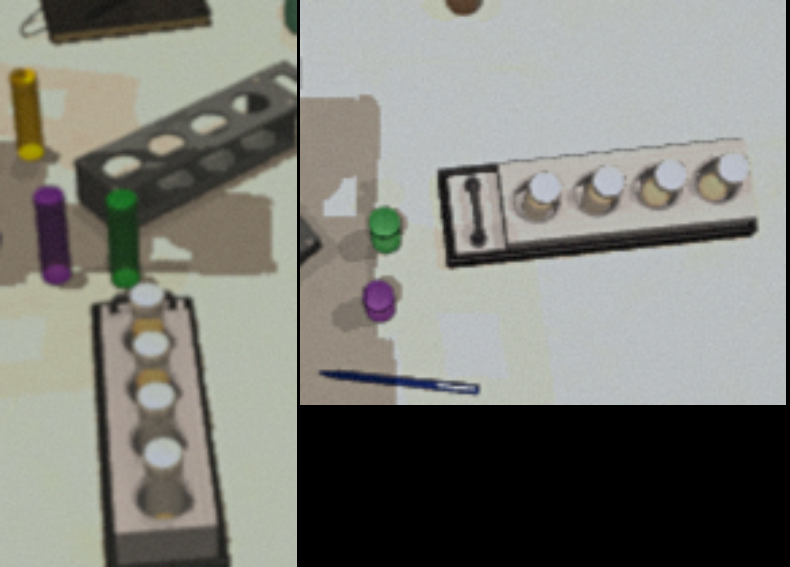

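All four vials stand upright in their bores in order. The caps in the top crop are at (545,187), (608,182), (670,177), (733,168), evenly spaced, and the pen and look-alikes have not moved.

```bash
python3 -c "
from station import *
print(sign_off())"
```

```text
the job is handed in; nothing more can be done
None
```

All four vials are standing upright on the floors of cold-block bores 1–4 in their original order, the final picture shows the pen undisturbed (I never reached near the dropper bottle or petri dish), and the job was handed in at about 37 s; sign-off returned no verdict.

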